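# Load a valve plate under the leaf spring of a measuring nest

### The job

The brass valve plate lies in the loading end of the inspection nest, flush between the rails. Press down hard on the plate with the fingertips and, keeping it pressed flat, slide it along the nest so that it passes under the leaf spring and comes fully home against the end stop; then take the hand away. Do not lift the plate out of the nest, and leave the reference stand, the two brass fittings and the steel setting mass where they stand.

Things in the scene. Friction and masses are not known exactly. Their poses are not given: they have to be found in the camera images.
- nest: Inspection nest fixed to the granite: dark base 236 x 120 x 12 mm, origin at the centre of its underside, z up, x = loading direction. Pocket along x: smooth bed (friction about 0.15) at z = 15 mm, rails 53 mm apart with tops at z = 23.5, back wall at x = -88 (top z = 25), steel end stop at x = +62 (top z = 22.5). Spring block at x = 81 to 107, 40 mm wide, 42 mm high with its screws.
- stop_face (a point): Centre of the end stop's face, 20 mm above the table, which the plate's nose must touch. Axes as the nest's.
- spring_lip (a point): Lowest point of the unloaded leaf spring's lip, 21.5 mm above the table, 32 mm before the stop face. From here the spring's bent-up end (22 mm wide) slopes up towards the plate: its tip is 14 mm nearer the plate, 28 mm above the table. The lip must rise 3.5 mm for the plate to pass. Axes as the nest's; the point stays fixed and does not rise with the spring.
- leaf_spring (a joint): Lift of the steel leaf spring about its clamped root, 52 mm beyond the lip: 0 rad unloaded, about 0.07 rad when it rests on top of the plate. About 1.15 N per mm at the lip, so it presses some 4 N on the plate; pushing the nose under it takes a forward push of about 3 to 5 N besides the bed's friction.
- plate: Loose brass valve plate 96 (x) x 50 (y) x 10 mm, 0.36 kg; origin at the centre of its underside, x towards its nose, which faces the spring. It lies on the bed, top 25 mm above the table and 1.5 mm above the rails, rear end 1.5 to 6 mm from the back wall. Two dark 9 mm ports near the edges of the front half. Home, its origin is 48 mm before the stop face, after 48 to 53 mm of travel.
- plate_nose (a point): Centre of the plate's front end face, 5 mm above its underside. Axes as the plate's.
- plate_rear_top (a point): Good place to press: on the plate's top face, on its centre line, 20 mm ahead of its rear edge. Axes as the plate's, z up. When the plate is home this point is still 30 mm short of the spring's tip. Friction of a fingertip on the plate about 0.7, so a downward press of some 12 to 25 N drags it along.
- reference_stand: Bystander: black reference sphere stand, 68 mm base, 148 mm high with a white ball tip; loose; origin at the centre of its underside on the table.
- fitting_a: Bystander: small brass hexagon fitting, 23 mm wide, 32 mm high, standing loose; origin at the centre of its underside.
- fitting_b: Bystander: a second brass fitting like fitting_a.
- setting_mass: Bystander: stainless steel cylinder 48 mm wide, 65 mm high with a black knob, loose; origin at the centre of its underside.

How it is judged (in metres and radians):
On the way:
1. the plate's nose passes under the spring's lip while the fingers press on the plate (x of plate_nose in the frame of spring_lip between 0.004 and 0.029 m and value of joint leaf_spring above 0.05 rad and contact force between the fingers and plate above 6 N), for 0.1 s.
At the end, for the whole second after the job is handed in: The plate lies flat on the bed (tilt under 0.03 rad, underside within 1.5 mm of the bed), its nose within 2 mm of the end stop and the leaf spring resting on top of it, at rest; the bystanders are within 15 mm of where they stood (x of plate_nose in the frame of stop_face above -0.002 m and z of plate in the frame of nest below 0.0165 m and angle between plate's own z axis and vertical below 0.03 rad and angle between the x axis of plate and the x axis of nest, either way round below 0.06 rad and value of joint leaf_spring between 0.05 and 0.1 rad and linear speed of plate below 0.01 m/s and distance of each of reference_stand, setting_mass, fitting_a, fitting_b from where it was at the start of the episode below 0.015 m); the robot touches nothing.
It fails at once if the plate is lifted or tipped out of the nest (z of plate in the frame of nest above 0.022 m or angle between plate's own z axis and vertical above 0.2 rad).
It fails at once if a bystander is moved or knocked over (distance of any of reference_stand, setting_mass, fitting_a, fitting_b from where it was at the start of the episode above 0.02 m or angle between any of reference_stand, setting_mass, fitting_a, fitting_b's own z axis and vertical above 0.3 rad).
It also fails if it takes over 45 s, if anything falls off the work surface, if the arm or the gripper's body presses on something with over 40 N, if the wrist force passes 120 N, or if a joint passes its speed limit or range.

### The arm

A 7-joint arm with a two-finger parallel gripper is mounted at the origin on the work surface. World frame = base frame: x ahead of the robot, y to its left, z up, the work surface at z = 0. Lengths are in mm, angles in rad, forces in N, time in s.
With the tool pointing down it reaches from about 350 to 900 mm from the base axis. Payload 8.1 kg.
Tool frame: the origin (TCP) lies between the finger pads; the fingertips stand robot.finger_overhang ahead of it and the grasp point (between the pads) lies 3 mm ahead of it (robot.finger_overhang is the distance from the TCP to the fingertips, in mm); z points along the fingers, y is the line along which they close (so a half turn about z gives the same grasp; the last joint's range is limited). The gripper opens to 85 mm and grips with 20 to 120 N. Pads are 22 mm wide; open, the fingers measure 114 mm over their backs; the gripper's body (76 mm by 85 mm) begins 54 mm behind the grasp point. The pads swing forward as they close: fully open they stand 13 mm farther back than shut.
Start: joints at [-1.257, 0.434, 0.025, 1.573, -0.012, 1.134, -0.075], TCP at [253.05, 571.495, 253.323] pointing down, gripper open.
Joint ranges: [-2.62, 2.62], [-0.44, 2.09], [-1.27, 1.32], [0.08, 2.57], [-1.32, 4.46], [0.12, 2], [-2.74, 2.74]. Speed limits (rad/s): [2.22, 2.22, 3.01, 3.01, 3.14, 3.14, 3.14].

### API

Orientations are given as a unit quaternion [w, x, y, z].
In Python, from cell import robot gives the robot as it stands.
- The arm moves only by the tool apply_moves, never from a script. Its argument "series" is text: rows parted by semicolons, each of 5 numbers parted by spaces: the shift along the world's x, y, z as a fraction of full scale, then the turn about the world's z as a fraction of full scale, then the gripper's target within -1 to 1 (shut at 1, half-way at 0, fully open at -1). A call has 1 to 5 rows; each row is the pose to reach, as a shift and turn from the pose commanded when the call began, turning the shorter way round; what a row does not reach only later rows make up. Full scale, the value 1, is 0.5 m for a shift and 360 degrees for a turn. A row lasts 1/12 s, in which the tool goes at most 41.7 mm and 7.16 degrees, less where a joint would pass 70% of its speed; a pose out of reach is approached as far as the arm can. A call with a number of a shift or a turn outside -1 to 1 is refused whole. A call with a gripper value outside its range is refused whole. The fingers move at their own pace and stop on an object; "squeeze" is the grip in N (left out, the last holds). Time passes only in rows, so rows that repeat a pose let the fingers close. It gives the time, the measured TCP pose, the force, the opening and the grip force at its end, in the units of the state.
- robot.read_state(): the state, without advancing time (a new reading comes with each control period).
- robot.grab_frame(name): name is "side" or "top"; returns a dict with "image" (420x560x3 uint8, red, green, blue), "K" (3x3 intrinsics, pixels), "camera_from_world" (4x4, takes a point from world to camera coordinates). Camera axes: x right, y up, looking along -z (the intrinsics and any distortion apply to the point x, -y, -z); pixel columns grow to the right and rows downward; lengths in mm; the calibration is good to about 2 mm. A picture is of the moment at which its call begins. There is no depth.
- robot.job_done(): hands the job in; it is judged then, once.
The state is a dict: "time": time; "qpos": joint angles; "qd": joint speeds; "effort": joint torques, N m; "position": TCP position; "ee_rot": TCP orientation; "contact_force": force on the tool from outside, world axes, zero at the start; "ft_torque": the same for the moment, N m; "opening": opening from 0.0 (shut) to 1.0 (fully open); "grasp_force": force on a finger pad.
Only numpy, scipy, OpenCV 4.12 (cv2) and the standard library are available. Lean on these libraries where they do the work, as an engineer would, in place of code of your own. Each camera call takes 0.05 s, during which the arm holds its last target. There are 200 camera calls.

## Working session

There is one attempt and no reset: what is moved stays moved. The work goes in short steps, Python scripts to look and compute and a tool call to move; the robot and the scene stay as the last step left them, time stands still between calls to the robot, and variables do not carry over. Pictures are saved under pics/ and viewed, at most 10 in all, crops included, and the job is handed in when it is done.

Besides the shell and the picture viewer there is one more tool, called after "Emit:" by a JSON object that holds its "fn" and its "kwargs", one argument or row to a line. apply_moves: Moves the arm, as the interface text tells. Shift numbers are shares of 0.5 m and turn numbers shares of 360 degrees, none past 1 either way. Its arguments: {"type":"object","properties":{"series":{"type":"string"},"squeeze":{"type":"number"}},"required":["series"]}

```bash
mkdir -p pics
python3 - <<'E'
from cell import robot
import cv2,numpy as np,pickle
d={}
for n in("side","top"):
    f=robot.grab_frame(n);d[n]=f;cv2.imwrite(f"pics/{n}0.png",f["image"][:,:,::-1]);print(n,np.array(f["K"]).round(1).tolist(),np.array(f["camera_from_world"]).round(3).tolist(),[k for k in f])
pickle.dump(d,open("f0.pkl","wb"))
print(robot.read_state(),robot.finger_overhang)
E
```

```text
side [[452.4, 0.0, 279.9], [0.0, 452.4, 208.7], [0.0, 0.0, 1.0]] [[-0.94, -0.341, 0.003, 634.879], [0.198, -0.538, 0.819, -141.285], [-0.278, 0.771, 0.573, -727.992], [0.0, 0.0, 0.0, 1.0]] ['image', 'K', 'camera_from_world']
top [[538.4, 0.0, 286.4], [0.0, 538.4, 208.8], [0.0, 0.0, 1.0]] [[0.0, -1.0, -0.029, 76.091], [0.999, -0.001, 0.045, -642.571], [-0.045, -0.029, 0.999, -1281.717], [0.0, 0.0, 0.0, 1.0]] ['image', 'K', 'camera_from_world']
{'time': 0.1, 'qpos': array([-1.25659018,  0.43518288,  0.02498813,  1.57397702, -0.0116581 ,
        1.13400534, -0.07513407]), 'qd': array([-0.00088647, -0.00167983,  0.00066439, -0.00408217,  0.00031147,
        0.00049284,  0.00030159]), 'effort': array([ 3.81210877e-03, -6.71754241e+01,  1.02866918e+00, -3.16894448e+01,
        1.58814032e-02,  7.47483718e-03, -1.70068580e-05]), 'position': array([252.89558512, 571.10027642, 252.59745387]), 'ee_rot': array([-1.06256332e-04,  2.06966702e-01,  9.78347727e-01, -7.05759177e-04]), 'contact_force': array([0.11336743, 0.02186565, 0.30789348]), 'ft_torque': array([-0.01229377,  0.04403044,  0.02122309]), 'grasp_force': 0.0, 'opening': 0.9979670829884267} 22.0
```

View pics/top0.png

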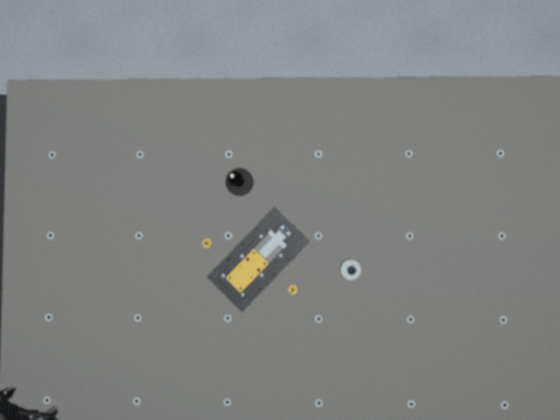

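View pics/side0.png

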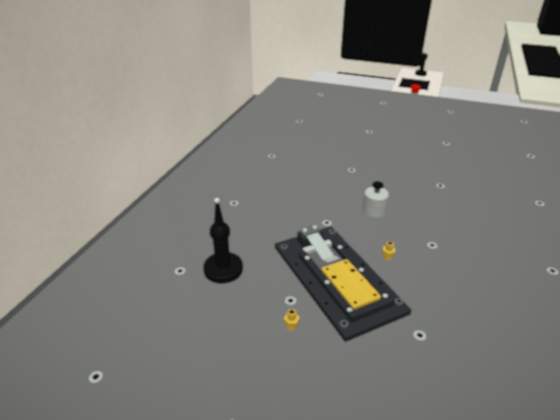

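The top view shows the nest with corners near (275,207), (309,240), (243,311) and (208,276). The plate is at about (247,271), with its nose to the upper right. The fittings are at (207,243) and (293,289), the stand at (239,181) and the mass at (351,270). Next I'll enlarge both views.

Run:
```python
import cv2,pickle
d=pickle.load(open("f0.pkl","rb"))
c=lambda n,x,y,w,h,s,o:cv2.imwrite(o,cv2.resize(d[n]["image"][y:y+h,x:x+w,::-1],None,fx=s,fy=s,interpolation=cv2.INTER_CUBIC))
c("top",200,200,115,115,5,"pics/top0c.png");c("side",270,220,145,118,5,"pics/side0c.png")
```

```text
(no output)
```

View pics/top0c.png

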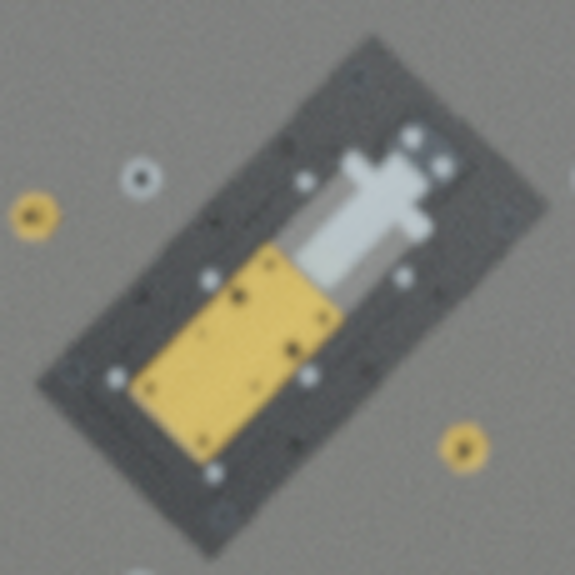

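View pics/side0c.png

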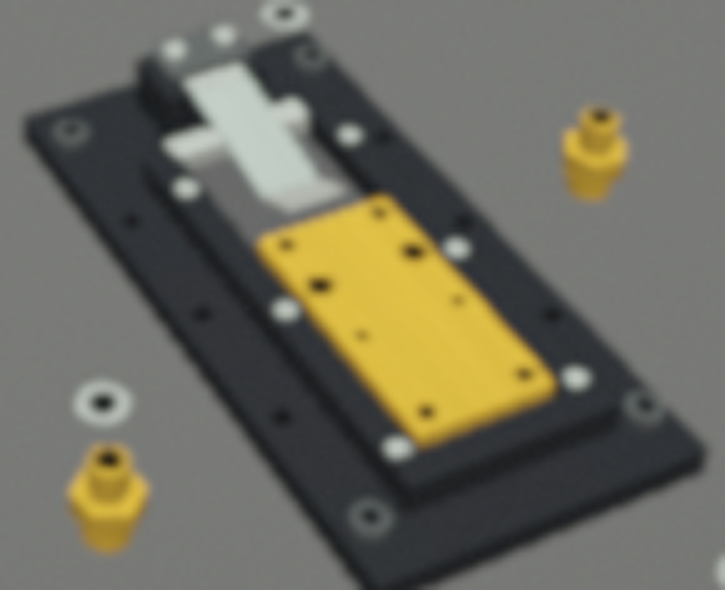

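The top crop shows the plate corners at about (270,243), (344,318), (205,465) and (129,388), and the base corners at (373,35), (548,207), (212,557) and (38,383). In the side crop the plate corners are at about (258,240), (390,195), (555,385) and (418,445).

```bash
cat > h.py <<'E'
import numpy as np,pickle
from scipy.optimize import least_squares
d=pickle.load(open("f0.pkl","rb"))
def ray(n,uv,z):
    f=d[n];K=np.array(f["K"]);T=np.array(f["camera_from_world"]);R=T[:3,:3];c=-R.T@T[:3,3]
    r=np.linalg.inv(K)@[*uv,1];r=R.T@[r[0],-r[1],-r[2]]
    return (c+r*(z-c[2])/r[2])[:2]
def rect(P,L,W):
    B=np.array([[L,W],[L,-W],[-L,-W],[-L,W]])/2
    f=lambda p:(np.array([p[0]+np.cos(p[2])*B[:,0]-np.sin(p[2])*B[:,1],p[1]+np.sin(p[2])*B[:,0]+np.cos(p[2])*B[:,1]]).T-P).ravel()
    s=least_squares(f,[*P.mean(0),-.8]);return s.x,np.abs(s.fun).max()
E
python3 - <<'E'
from h import *
t=lambda L:[(x/5+200-.4,y/5+200-.4) for x,y in L]
s=lambda L:[(x/5+270-.4,y/5+220-.4) for x,y in L]
g=lambda n,L,z:np.array([ray(n,u,z) for u in L])
print(rect(g("top",t([(270,243),(344,318),(205,465),(129,388)]),25),96,50))
print(rect(g("side",s([(258,240),(390,195),(555,385),(418,445)]),25),96,50))
print("nest",rect(g("top",t([(373,35),(548,207),(212,557),(38,383)]),12),236,120))
print("fit",g("top",t([(34,216),(465,448)]),32),g("side",s([(109,460),(600,116)]),32))
print("stand,mass", ray("top",(239,182),5),ray("top",(351,270),65))
E
```

```text
(array([495.52327123, 169.69937792,  -0.76917988]), np.float64(1.082120966295804))
(array([494.43281458, 172.74077757,  -0.7850311 ]), np.float64(2.2497313936344767))
nest (array([522.69636534, 144.20241379,  -0.76803333]), np.float64(2.1243880414209215))
fit [[560.98973417 266.2168862 ]
 [451.76441851  60.80630151]] [[559.85140968 269.7235442 ]
 [450.02783097  61.83760603]]
stand,mass [708.74727215 192.13244516] [499.49910415 -74.00148308]
```

Emit:
{"fn": "apply_moves", "kwargs": {
  "series": "0.03 -0.05 -0.02 -0.004 1;0.06 -0.1 -0.04 -0.008 1;0.09 -0.15 -0.06 -0.012 1;0.12 -0.2 -0.08 -0.016 1;0.15 -0.25 -0.1 -0.02 1",
  "squeeze": 40
}}

```text
time: 0.52
position: [328.4, 445.0, 202.6]
ee_rot: [-0.0, 0.268, 0.963, -0.0]
contact_force: [0.4, -0.1, -0.4]
opening: 0.296
grasp_force: 0.0
```

Emit:
{"fn": "apply_moves", "kwargs": {
  "series": "0.03 -0.05 -0.02 -0.004 1;0.06 -0.1 -0.04 -0.008 1;0.09 -0.15 -0.06 -0.012 1;0.12 -0.2 -0.08 -0.016 1;0.15 -0.25 -0.1 -0.02 1"
}}

```text
time: 0.93
position: [403.4, 320.1, 152.7]
ee_rot: [-0.0, 0.328, 0.945, -0.0]
contact_force: [1.0, 1.1, 0.3]
opening: 0.0
grasp_force: 0.0
```

Emit:
{"fn": "apply_moves", "kwargs": {
  "series": "0.03 -0.05 -0.02 -0.004 1;0.06 -0.1 -0.04 -0.008 1;0.09 -0.15 -0.06 -0.012 1;0.12 -0.2 -0.08 -0.016 1;0.144 -0.264 -0.1 -0.016 1"
}}

```text
time: 1.35
position: [475.9, 189.5, 102.8]
ee_rot: [0.0, 0.375, 0.927, 0.0]
contact_force: [1.1, -0.9, 0.1]
opening: 0.001
grasp_force: 0.0
```

Emit:
{"fn": "apply_moves", "kwargs": {
  "series": "0 0 0 0 1;0 0 0 0 1;0 0 0 0 1;0 0 0 0 1"
}}

```text
time: 1.68
position: [474.7, 190.8, 103.5]
ee_rot: [-0.0, 0.374, 0.927, 0.0]
contact_force: [-0.6, -0.5, -0.2]
opening: -0.003
grasp_force: 0.0
```

Run:
```python
from cell import robot
import cv2,numpy as np
a=[]
for n,x,y in(("side",250,150),("top",190,190)):
    f=robot.grab_frame(n);a.append(cv2.resize(f["image"][y:y+190,x:x+130,::-1],None,fx=3,fy=3,interpolation=cv2.INTER_CUBIC))
cv2.imwrite("pics/a.png",np.hstack(a))
s=robot.read_state();print(s["position"],s["contact_force"],s["opening"],robot.finger_overhang)
```

```text
[474.66940229 190.90463528 103.55519757] [-0.20191702  0.17116924  0.64137603] 0.00203812132518076 22.0
```

View pics/a.png

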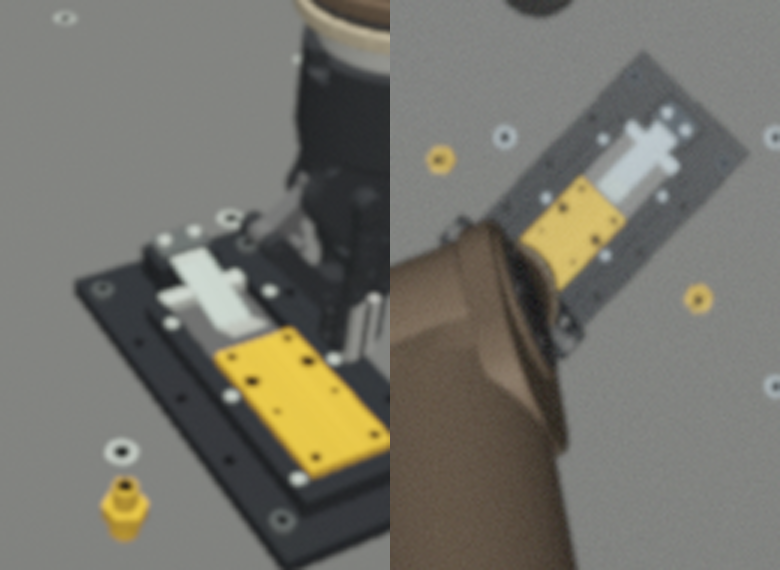

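The plate is still in place, and the hand is above its rear half, aligned across it. Now I'll descend.

Emit:
{"fn": "apply_moves", "kwargs": {
  "series": "0 0 -0.04 0 1;0 0 -0.08 0 1;0 0 -0.1 0 1;0 0 -0.104 0 1;0 0 -0.104 0 1"
}}

```text
time: 2.2
position: [474.5, 189.8, 51.0]
ee_rot: [-0.0, 0.375, 0.927, -0.0]
contact_force: [0.1, -0.2, 0.6]
opening: -0.001
grasp_force: 0.0
```

Emit:
{"fn": "apply_moves", "kwargs": {
  "series": "0 0 -0.002 0 1;0 0 -0.004 0 1;0 0 -0.006 0 1;0 0 -0.006 0 1;0 0 -0.006 0 1"
}}

```text
time: 2.62
position: [475.2, 189.6, 48.7]
ee_rot: [0.0, 0.375, 0.927, 0.0]
contact_force: [0.0, 1.0, -0.6]
opening: -0.0
grasp_force: 0.0
```

Emit:
{"fn": "apply_moves", "kwargs": {
  "series": "0 0 -0.002 0 1;0 0 -0.004 0 1;0 0 -0.004 0 1;0 0 -0.004 0 1"
}}

```text
time: 2.95
position: [475.3, 189.6, 47.1]
ee_rot: [0.0, 0.375, 0.927, 0.0]
contact_force: [-2.7, -0.7, 12.5]
opening: -0.003
grasp_force: 6.2
```

Emit:
{"fn": "apply_moves", "kwargs": {
  "series": "0 0 -0.001 0 1;0 0 -0.001 0 1;0 0 -0.001 0 1"
}}

```text
time: 3.2
position: [475.2, 189.6, 47.0]
ee_rot: [0.0, 0.375, 0.927, 0.0]
contact_force: [-4.9, -3.0, 19.6]
opening: -0.007
grasp_force: 9.9
```

Emit:
{"fn": "apply_moves", "kwargs": {
  "series": "0.003 -0.003 0 0 1;0.006 -0.006 0 0 1;0.009 -0.009 0 0 1;0.012 -0.012 0 0 1;0.0144 -0.0139 0 0 1"
}}

```text
time: 3.62
position: [482.4, 184.4, 47.1]
ee_rot: [-0.0, 0.374, 0.927, 0.001]
contact_force: [-6.1, 4.4, 17.8]
opening: -0.001
grasp_force: 8.8
```

Emit:
{"fn": "apply_moves", "kwargs": {
  "series": "0.003 -0.003 -0.0005 0 1;0.006 -0.006 -0.0005 0 1;0.009 -0.009 -0.0005 0 1;0.012 -0.012 -0.0005 0 1;0.0144 -0.0139 -0.0005 0 1"
}}

```text
time: 4.03
position: [488.9, 178.6, 47.0]
ee_rot: [-0.001, 0.374, 0.927, 0.002]
contact_force: [-9.0, 8.3, 22.3]
opening: -0.004
grasp_force: 11.3
```

Run:
```python
from cell import robot
import cv2,numpy as np
f=robot.grab_frame("side");cv2.imwrite("pics/b.png",cv2.resize(f["image"][220:338,270:415,::-1],None,fx=5,fy=5,interpolation=cv2.INTER_CUBIC))
s=robot.read_state();print(s["position"],s["contact_force"])
```

```text
[489.22669274 178.40108185  47.0682408 ] [-6.45172172  4.87873859 20.31312467]
```

View pics/b.png

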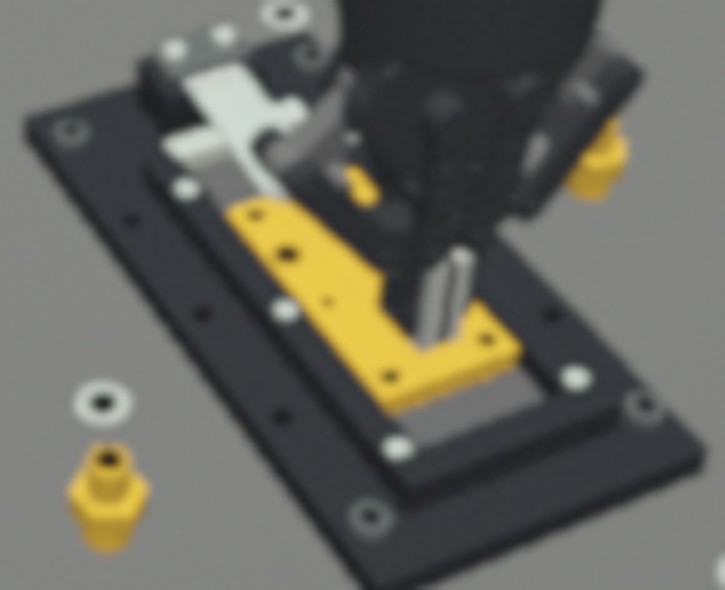

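The plate has followed the fingers about 18 mm and its nose is now at the spring's lip. I'll keep pushing with slightly more press.

Emit:
{"fn": "apply_moves", "kwargs": {
  "series": "0.003 -0.003 -0.001 0 1;0.006 -0.006 -0.001 0 1;0.009 -0.009 -0.001 0 1;0.012 -0.012 -0.001 0 1;0.0144 -0.0139 -0.001 0 1"
}}

```text
time: 4.5
position: [495.6, 172.3, 47.0]
ee_rot: [-0.001, 0.374, 0.928, 0.002]
contact_force: [-13.0, 8.8, 30.7]
opening: -0.002
grasp_force: 15.5
```

Emit:
{"fn": "apply_moves", "kwargs": {
  "series": "0.003 -0.003 0 0 1;0.006 -0.006 0 0 1;0.009 -0.009 0 0 1;0.012 -0.012 0 0 1;0.0144 -0.0139 0 0 1"
}}

```text
time: 4.92
position: [502.9, 165.3, 47.0]
ee_rot: [-0.001, 0.374, 0.928, 0.002]
contact_force: [-12.7, 9.0, 30.3]
opening: 0.003
grasp_force: 15.4
```

Run:
```python
from cell import robot
import cv2,numpy as np
f=robot.grab_frame("side");cv2.imwrite("pics/c.png",cv2.resize(f["image"][220:338,270:415,::-1],None,fx=5,fy=5,interpolation=cv2.INTER_CUBIC))
s=robot.read_state();print(s["position"],s["contact_force"])
```

```text
[503.16695709 164.9768526   47.0173459 ] [-10.4487845    6.4953493   28.75447576]
```

View pics/c.png

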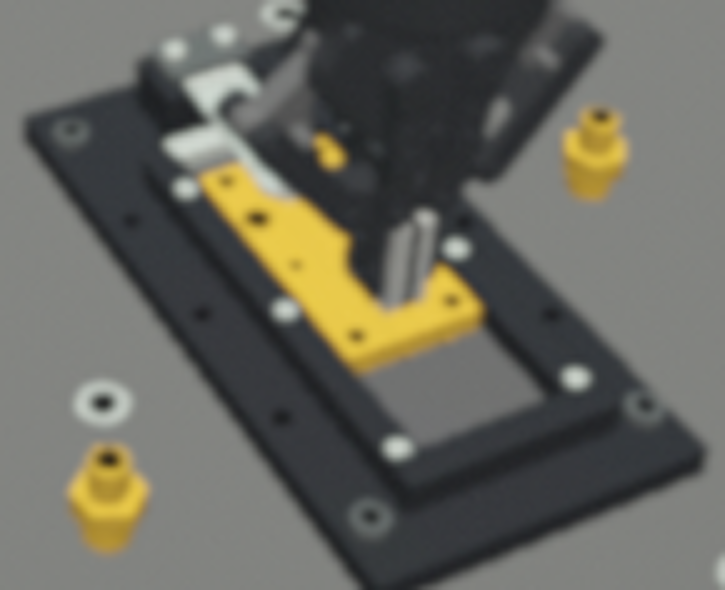

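The plate is about 38 mm along with its nose under the spring. I'll push on towards the stop in smaller steps.

Emit:
{"fn": "apply_moves", "kwargs": {
  "series": "0.003 -0.003 0 0 1;0.006 -0.006 0 0 1;0.009 -0.009 0 0 1;0.012 -0.012 0 0 1;0.012 -0.012 0 0 1"
}}

```text
time: 5.38
position: [509.5, 158.8, 47.0]
ee_rot: [-0.001, 0.374, 0.927, 0.002]
contact_force: [-9.5, 7.7, 27.1]
opening: 0.0
grasp_force: 13.9
```

Emit:
{"fn": "apply_moves", "kwargs": {
  "series": "0.0015 -0.0015 0 0 1;0.003 -0.003 0 0 1;0.0045 -0.0045 0 0 1;0.006 -0.006 0 0 1;0.006 -0.006 0 0 1"
}}

```text
time: 5.8
position: [512.3, 156.1, 47.0]
ee_rot: [-0.001, 0.374, 0.928, 0.002]
contact_force: [-9.4, 8.3, 27.5]
opening: -0.001
grasp_force: 13.8
```

Emit:
{"fn": "apply_moves", "kwargs": {
  "series": "0.001 -0.001 0 0 1;0.002 -0.002 0 0 1;0.003 -0.003 0 0 1;0.003 -0.003 0 0 1"
}}

```text
time: 6.13
position: [512.9, 155.6, 47.0]
ee_rot: [-0.002, 0.373, 0.928, 0.002]
contact_force: [-13.2, 10.6, 29.9]
opening: 0.001
grasp_force: 15.3
```

Emit:
{"fn": "apply_moves", "kwargs": {
  "series": "0.001 -0.001 0 0 1;0.002 -0.002 0 0 1;0.003 -0.003 0 0 1;0.003 -0.003 0 0 1"
}}

```text
time: 6.47
position: [513.0, 155.5, 47.0]
ee_rot: [-0.003, 0.373, 0.928, 0.002]
contact_force: [-17.7, 15.4, 35.0]
opening: 0.003
grasp_force: 17.2
```

The force is rising while the position holds, so the plate is at the stop after about 51 mm of travel. Now I'll lift straight off.

Emit:
{"fn": "apply_moves", "kwargs": {
  "series": "0 0 0.004 0 1;0 0 0.012 0 1;0 0 0.03 0 1;0 0 0.07 0 1;0 0 0.12 0 1"
}}

```text
time: 6.88
position: [515.0, 148.7, 104.9]
ee_rot: [-0.001, 0.375, 0.927, -0.001]
contact_force: [0.8, -0.2, -0.0]
opening: 0.005
grasp_force: 0.0
```

Emit:
{"fn": "apply_moves", "kwargs": {
  "series": "-0.04 0.04 0.05 0 1;-0.08 0.08 0.1 0 1;-0.12 0.12 0.15 0 1;-0.17 0.17 0.2 0 1;-0.22 0.22 0.2 0 1"
}}

```text
time: 7.3
position: [407.5, 260.7, 209.7]
ee_rot: [0.002, 0.376, 0.926, 0.003]
contact_force: [1.0, 1.5, -0.2]
opening: -0.001
grasp_force: 0.0
```

Emit:
{"fn": "apply_moves", "kwargs": {
  "series": "-0.04 0.04 0 0 1;-0.08 0.08 0 0 1;-0.08 0.08 0 0 1"
}}

```text
time: 7.55
position: [362.0, 303.5, 205.7]
ee_rot: [-0.001, 0.372, 0.928, 0.001]
contact_force: [0.2, -0.2, 0.6]
opening: -0.002
grasp_force: 0.0
```

Run:
```python
from cell import robot
import cv2,numpy as np
a=[]
for n,x,y in(("side",270,210),("top",200,195)):
    f=robot.grab_frame(n);cv2.imwrite(f"pics/full_{n}.png",f["image"][:,:,::-1]);a.append(cv2.resize(f["image"][y:y+130,x:x+ (130 if n=="top" else 145),::-1],None,fx=2.8,fy=2.8,interpolation=cv2.INTER_CUBIC))
cv2.imwrite("pics/d.png",np.hstack(a))
s=robot.read_state();print(s["time"],s["position"],s["contact_force"])
```

```text
7.65 [365.44784456 300.06729457 205.46644348] [ 0.54535585 -0.71289847  0.05441743]
```

View pics/d.png

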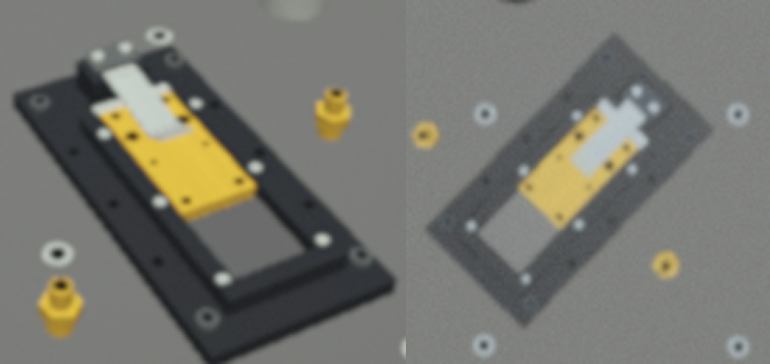

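The plate sits home against the stop with the leaf spring resting on it. The rear edge has moved about 51 mm in the image, which matches the arm's travel, and the fittings haven't moved. Handing in.

```bash
python3 -c "
from cell import robot
print(robot.job_done())"
```

```text
the job is handed in; nothing more can be done
None
```

The plate was pressed and slid about 51 mm under the leaf spring until it stopped against the end stop, and the hand was withdrawn; the two fittings hadn't moved in the last picture, nothing came near the stand or the setting mass, and the job is handed in, though no verdict was returned.

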